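Swap the open organiser tray: labels home, logger out

TASK

The blue-fronted tray with the label roll has been left open: push it fully home with the fingertips against its front. Then hook a fingertip behind the raised lip of the tray with the white temperature logger and draw that tray right out to its stop, so that the logger lies in it ready to be read. Pinch and lift nothing, do not touch the logger or the roll, and leave the things on the bench where they are.

Things in the scene. Friction and masses are not known exactly. Their poses are not given: they have to be found in the camera images.
- organiser: Grey bench organiser, two trays side by side (lanes y +63, -63 mm; which tray is in which varies), fixed, turned up to 0.2 rad. Origin: under its centre on the bench; z up; trays draw out along its -x (toward the robot). Base x -96 to 110, y -138 to 138 mm; guide rails 30 mm high, 16 wide, at y -126, 0, 126; back panel at x 104 to 112, 53 high.
- logger_tray (a joint): Tray 100 mm wide (y), 200 mm long (x), runs in the organiser between its guide rails. Carries the white temperature logger. Value = how far it is drawn out in m: 0 fully home, 0.100 out at its end stop. Starts 0 to 0.010. Stays where it is left; about 2 N of friction plus 10 N per m/s.
- roll_tray (a joint): The same tray in the other lane; carries the roll of white labels. Value as for the other tray: 0 fully home, 0.100 out at its stop. Starts drawn out 0.050 to 0.076. Same friction.
- logger_tray_origin (a point): Origin of the logger tray, travels with it; at bench level, axes as the organiser's, same x as the organiser's origin when home. In this frame: floor top z 14 mm; side and back walls 3 mm thick, up to z 32; inner width 94; cross rib 7 mm high at x -20 to -16, the load lies behind it (x > -16); the pocket before it (x -92 to -20) is empty, open above.
- logger_tray_lip_mid (a point): On the logger tray's lip: middle of the inner side (facing away from the robot), level with its top edge 55 mm above the bench. Travels with the tray, axes as the organiser's. The lip is an upright plate 80 mm wide (y), 8 mm thick (from this point toward -x), its foot at the tray floor 41 mm below.
- logger_tray_lip: Inner half (bare metal, 4 mm) of the logger tray's front wall and lip, the side to hook behind; tray x -96 to -92 mm. Origin coincides with the tray's origin.
- logger_tray_face: Outer half (blue, 4 mm) of the logger tray's front wall and lip, the side that faces the robot; tray x -100 to -96 mm. Origin coincides with the tray's origin.
- roll_tray_origin (a point): Origin of the label-roll tray, travels with it; at bench level, axes as the organiser's, same x as the organiser's origin when home. In this frame: floor top z 14 mm; side and back walls 3 mm thick, up to z 32; inner width 94; cross rib 7 mm high at x -20 to -16, the load lies behind it (x > -16); the pocket before it (x -92 to -20) is empty, open above.
- roll_tray_lip_mid (a point): On the label-roll tray's lip: middle of the inner side (facing away from the robot), level with its top edge 55 mm above the bench. Travels with the tray, axes as the organiser's. The lip is an upright plate 80 mm wide (y), 8 mm thick (from this point toward -x), its foot at the tray floor 41 mm below.
- roll_tray_lip: Inner half (bare metal, 4 mm) of the label-roll tray's front wall and lip, the side to hook behind; tray x -96 to -92 mm. Origin coincides with the tray's origin.
- roll_tray_face: Outer half (blue, 4 mm) of the label-roll tray's front wall and lip, the side that faces the robot; tray x -100 to -96 mm. Origin coincides with the tray's origin.
- temp_logger: White temperature logger with a small display, 86 x 52 x 22 mm, 0.11 kg, lies loose in its tray behind the rib, long side along the tray. Origin: middle of its underside, z up.
- label_roll: Roll of white labels lying flat, 80 mm across, 53 mm high, 0.17 kg, loose in the other tray behind the rib. Origin: middle of its underside, z up.
- cal_weight: Brass-coloured check weight with a knob, 37 mm across, 70 mm high, loose on the bench; leave it alone. Origin: middle of its underside.
- tape_red: Red tape roll lying flat, 92 mm across, 20 mm high, loose on the bench; leave it alone. Origin: middle of its underside.
- tube_clamp: Steel tube clamp like scissors, 150 x 55 x 10 mm, loose on the bench; leave it alone. Origin: middle of its underside.
- marker_red: White marker pen with red cap, 136 mm long, 12 mm thick, loose on the bench; leave it alone. Origin: middle of its underside.
- scissors: Scissors with yellow handles, 206 x 84 x 11 mm, loose on the bench; leave it alone. Origin: middle of its underside.
There are look-alikes about, which are no part of the job. What is shaped like the label_roll but brown or purple is not meant. There is more than one size of the temp_logger; the one meant has the size given above.

How it is judged:
By the outcome, as a careful person would: the job done as asked, in the order asked, and still so for the second after the job is handed in, with the robot touching nothing.
It also fails if it takes over 40 s, if anything falls off the work surface, if the arm or the gripper's body presses on something with over 40 N, if the wrist force passes 120 N, or if a joint passes its speed limit or range.

ROBOT

A 6-joint arm with a two-finger parallel gripper is mounted at the origin on a cart in front of the work surface, level with it; the furniture and walls round the work are solid. World frame = base frame: x ahead of the robot, y to its left, z up, the work surface at z = 0. Lengths are in mm, angles in rad, forces in N, time in s.
With the tool pointing down it reaches from about 275 to 750 mm from the base axis. Payload 10.2 kg.
Tool frame: the origin (TCP) lies at the very end of the fingers, on their centre line; the grasp point (between the pads) lies 19 mm behind it; z points along the fingers, y is the line along which they close (so a half turn about z gives the same grasp; the last joint's range is limited). The gripper opens to 85 mm and grips with 20 to 120 N. Pads are 22 mm wide; open, the fingers measure 114 mm over their backs; the gripper's body (76 mm by 85 mm) begins 54 mm behind the grasp point. The pads swing forward as they close: fully open they stand 13 mm farther back than shut.
Start: joints at [0.968, 0.313, 1.498, -0, 1.331, -0.223], TCP at [194.649, 487.589, 231.294] pointing down, gripper open.
Joint ranges: [-2.94, 2.94], [-0.97, 2.17], [0.19, 2.56], [-1.23, 4.37], [0.02, 3.11], [-2.88, 2.88]. Speed limits (rad/s): [2.39, 2.39, 3.01, 3.14, 3.14, 3.14].

INTERFACE

Orientations are given as a unit quaternion [w, x, y, z].
In Python, from rig import ctrl gives the robot as it stands.
- The arm moves only by the shell command python3 -m inch 'ROWS' [OPENING] [FORCE]. ROWS is text: rows parted by semicolons, each of 6 numbers parted by spaces: the shift along the tool's x, y, z in mm, then the turn, a rotation vector about the tool's x, y, z in units of 6 degrees (1.0 is 6 degrees). A call has exactly 10 rows; each row shifts and turns the commanded pose from where the row before left it, along the tool's axes as they then stand; what a row does not reach is not made up. A row lasts 1/12 s, in which the tool goes at most 41.7 mm and 7.16 degrees, less where a joint would pass 70% of its speed; a pose out of reach is approached as far as the arm can. A call with a gripper value outside its range is refused whole. OPENING is the opening, from 0 (shut) to 1 (fully open), set as the call begins (- or left out, the last holds). The fingers move at their own pace and stop on an object; FORCE is the grip in N (left out, the last holds). Time passes only in rows, so rows that do not move let the fingers close, or fill a call up. It gives the time, the measured TCP pose, the force, the opening and the grip force at its end, in the units of the state.
- ctrl.sense(): the state, without advancing time (a new reading comes with each control period).
- ctrl.capture(name): name is "side" or "top"; returns a dict with "image" (384x512x3 uint8, red, green, blue), "intrinsics" (3x3 intrinsics, pixels), "rvec" (rotation vector, rad) and "tvec" (3), from world to camera coordinates, as OpenCV has them. Camera axes: x right, y down, z forward; pixel columns grow to the right and rows downward; lengths in mm; the calibration is good to about 2 mm. A picture is of the moment at which its call begins. There is no depth.
- ctrl.finish_job(): hands the job in; it is judged then, once.
The state is a dict: "time_s": time; "joints": joint angles; "dq": joint speeds; "tau": joint torques, N m; "eef_pos": TCP position; "ee_rot": TCP orientation; "force": force on the tool from outside, world axes, zero at the start; "wrist_torque": the same for the moment, N m; "grip_width": opening from 0.0 (shut) to 1.0 (fully open); "grip_force": force on a finger pad.
Only numpy, scipy, OpenCV 4.12 (cv2) and the standard library are available. Lean on these libraries where they do the work, as an engineer would, in place of code of your own. Each camera call takes 0.05 s, during which the arm holds its last target. There are 200 camera calls.

## Working session

There is one attempt and no reset: what is moved stays moved. The work goes in short steps, Python scripts to look and compute and a shell command to move; the robot and the scene stay as the last step left them, time stands still between calls to the robot, and variables do not carry over. Pictures are saved under pics/ and viewed, at most 10 in all, crops included, and the job is handed in when it is done.

```bash
mkdir -p pics; ls; cat > h.py <<'E'
import cv2,numpy as np
from rig import ctrl
def snap(n,f):
    c=ctrl.capture(n); cv2.imwrite(f'pics/{f}.png',c['image'][:,:,::-1]); np.savez(f'pics/{f}.npz',K=c['intrinsics'],r=c['rvec'],t=c['tvec']); return c
def load(f):
    d=np.load(f'pics/{f}.npz'); return d['K'],cv2.Rodrigues(d['r'])[0],d['t'].reshape(3),d['r']
def unproj(f,u,v,z):
    K,R,t,_=load(f); d=R.T@np.linalg.inv(K)@[u,v,1]; o=-R.T@t; return o+d*(z-o[2])/d[2]
def proj(f,P):
    K,R,t,r=load(f); return cv2.projectPoints(np.array(P,float).reshape(-1,1,3),r,t,K,None)[0].reshape(-1,2)
E
python3 - <<'E'
from h import *
a=snap('top','top0');b=snap('side','side0')
for n in('top0','side0'):
    K,R,t,_=load(n);print(n,-R.T@t,R[2],K[0,0])
cv2.imwrite('pics/top0b.png',cv2.resize(a['image'][:,:,::-1],(800,600),interpolation=cv2.INTER_CUBIC))
cv2.imwrite('pics/side0b.png',cv2.resize(b['image'][:,:,::-1],(800,600),interpolation=cv2.INTER_CUBIC))
print(ctrl.sense())
E
```

```text
pics
top0 [ 518.03423482  -60.58542582 1075.1547734 ] [ 8.20859638e-02  8.57183262e-04 -9.96624884e-01] 348.6790042783204
side0 [  591.93168346 -1383.03737122  1005.88843911] [-2.72555180e-04  8.17269938e-01 -5.76254957e-01] 492.76550002995197
{'time_s': 0.1, 'joints': array([ 9.67581803e-01,  3.13353276e-01,  1.49832743e+00, -1.25625017e-05,
        1.33102550e+00, -2.23447620e-01]), 'dq': array([-0.00119643, -0.00234672, -0.00011042,  0.00197548, -0.00090535,
       -0.00053953]), 'tau': array([ 4.77363792e-03, -4.12900972e+01, -2.60138869e+01, -2.91819219e-06,
        3.00579479e-03,  3.03204808e-05]), 'eef_pos': array([194.52601281, 487.38908328, 230.82585371]), 'ee_rot': array([-2.18047494e-04,  1.88742945e-01,  9.82026370e-01, -5.12336092e-04]), 'force': array([-0.58976871, -0.31060559, -0.51045777]), 'wrist_torque': array([ 0.03708999,  0.00855106, -0.0233784 ]), 'grip_force': 0.0, 'grip_width': 0.9941475914434919}
```

View pics/top0b.png

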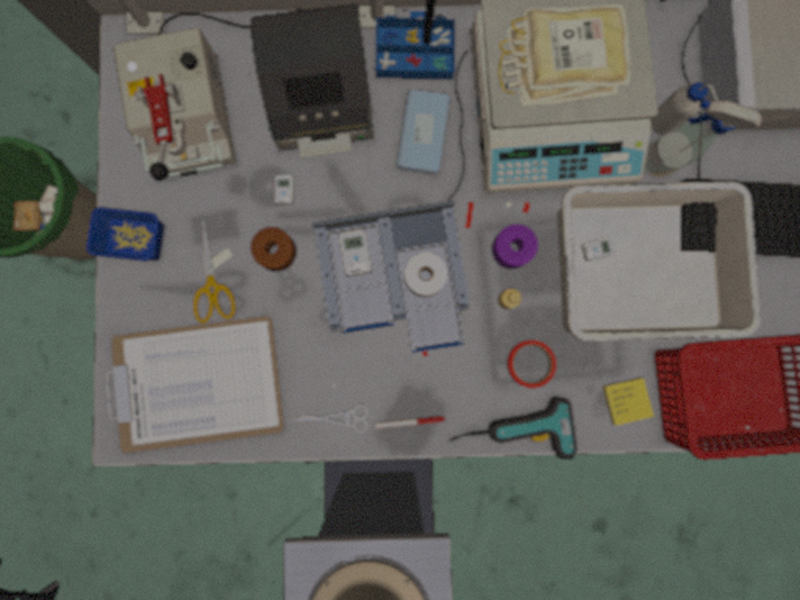

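View pics/side0b.png

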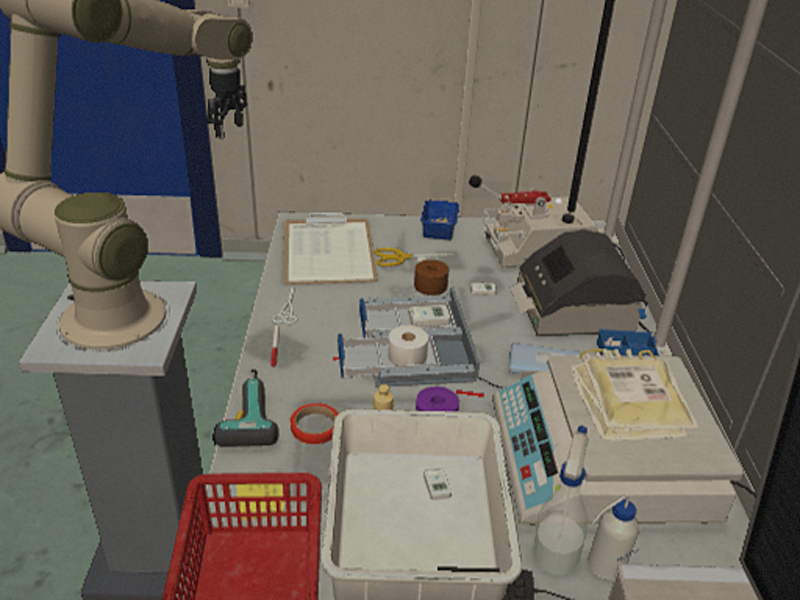

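The top picture shows two trays. The logger tray is on the left, with the white logger at (357,250) and its lip at (366,327). The roll tray is on the right, with the roll at (426,272) and its lip at (438,346), and it stands open. Look-alikes:
- **Loggers:** one at (284,188) on the bench and one at (597,248) in the bin.
- **Rolls:** brown at (272,248) and purple at (515,245).

I choose the ones lying in the organiser and check them in a close crop.

```bash
python3 - <<'E'
from h import *
a=cv2.imread('pics/top0.png')[125:230,195:307]
cv2.imwrite('pics/top0c.png',cv2.resize(a,None,fx=5.7,fy=5.7,interpolation=cv2.INTER_CUBIC))
a=cv2.imread('pics/side0.png')[180:255,205:315]
cv2.imwrite('pics/side0c.png',cv2.resize(a,None,fx=7,fy=7,interpolation=cv2.INTER_CUBIC))
E
```

```text
(no output)
```

View pics/top0c.png

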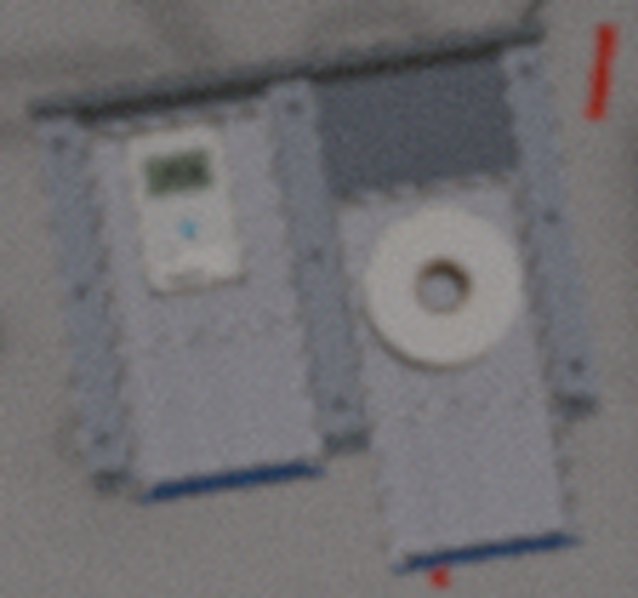

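View pics/side0c.png

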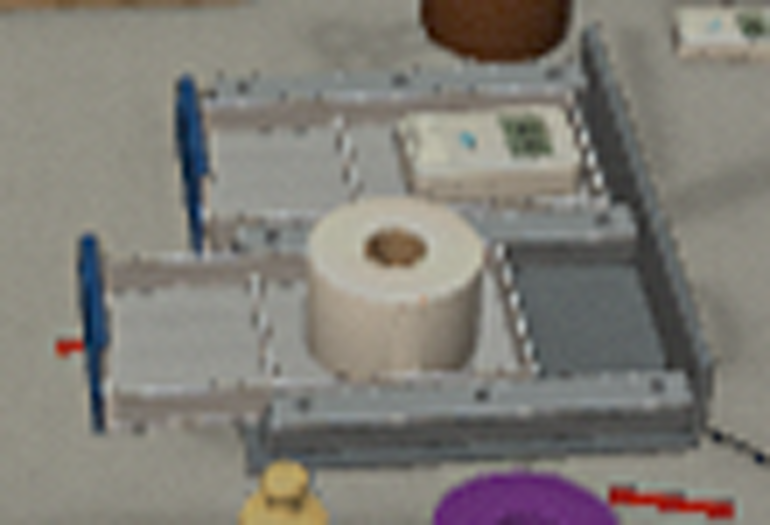

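The crop confirms the choice: a white logger with a display in the left tray, which is nearly home, and a white roll in the right tray, which is open. I fit the organiser pose and both tray extensions from these points.

```bash
cat > fit.py <<'E'
from h import *
from scipy.optimize import least_squares
c=lambda p:(np.array(p,float)+.5)/5.7-.5+[195,125]
scr=[[(60,143),(82,292),(101,438)],[(292,105),(317,255),(340,403)],[(528,70),(551,216),(575,366)]]
obs=[];
for r in scr: obs+=[c(p) for p in r]
obs+=[c(p) for p in[(32,108),(545,35),(142,496),(322,467),(395,568),(578,540)]]
obs=np.array(obs)
def W(p,P):
    x,y,a=p[:3]; P=np.array(P,float); R=np.array([[np.cos(a),-np.sin(a)],[np.sin(a),np.cos(a)]])
    return np.c_[P[:,:2]@R.T+[x,y],P[:,2]]
def model(p):
    q1,q2,a,b,d,h=p[3:]
    P=[(s,y,30) for y in(126,0,-126) for s in(a,b,d)]
    P+=[(108,138,53),(108,-138,53),(-98-q1,63+h,55),(-98-q1,63-h,55),(-98-q2,-63+h,55),(-98-q2,-63-h,55)]
    return W(p,P)
s=least_squares(lambda p:(proj('top0',model(p))-obs).ravel(),[600,0,.1,5,60,80,0,-80,45])
p=s.x
if __name__=='__main__':
    print(p.round(3));print(s.fun.reshape(-1,2).round(2))
    q1,q2=p[3:5]
    S=W(p,[(-100-q1,63,55),(-92-q1,103,55),(-100-q2,-63,55),(-92-q2,-63,55),(-100-q2,-103,55),(-100-q2,-103,14),(112,-138,53)])
    print(S.round(1)); print(((proj('side0',S)+.5-[205,180])*7-.5).round(0))
E
python3 fit.py
```

```text
[ 6.61343e+02 -6.42000e+01  1.26000e-01  1.52700e+00  5.79530e+01
  9.46780e+01  1.38060e+01 -6.57880e+01  4.70620e+01]
[[ 0.01 -0.27]
 [-0.06 -0.31]
 [ 0.37  0.08]
 [ 0.28  0.17]
 [-0.07 -0.12]
 [-0.08 -0.14]
 [-0.24  0.1 ]
 [ 0.01  0.45]
 [ 0.07  0.  ]
 [-0.71  0.53]
 [ 0.83 -0.56]
 [-0.71 -0.01]
 [-0.46  0.18]
 [ 0.49 -0.06]
 [ 0.27 -0.06]]
[[ 552.7  -14.5   55. ]
 [ 555.6   26.2   55. ]
 [ 512.6 -146.5   55. ]
 [ 520.5 -145.5   55. ]
 [ 517.6 -186.2   55. ]
 [ 517.6 -186.2   14. ]
 [ 789.8 -187.    53. ]]
[[185. 123.]
 [194.  76.]
 [ 86. 287.]
 [103. 286.]
 [ 92. 342.]
 [ 92. 414.]
 [706. 364.]]
```

```bash
cat > st.py <<'E'
from fit import *
s=ctrl.sense();e=s['eef_pos'];a=p[2];d=e[:2]-p[:2]
x=d@[np.cos(a),np.sin(a)];y=d@[-np.sin(a),np.cos(a)]
w,i,j,k=s['ee_rot'];ang=np.arctan2(2*(i*j+w*k),1-2*(j*j+k*k))
f=s['force'];print('t',round(s['time_s'],2),'org',x.round(1),y.round(1),e[2].round(1),'yawerr deg',np.degrees((ang-a-np.pi+np.pi)%(2*np.pi)-np.pi).round(2),'F',f.round(1),'g',s['grip_width'])
E
python3 -m inch '0 0 0 0 0 -0.97;0 0 0 0 0 -0.97;0 0 0 0 0 -0.97;0 0 0 0 0 -0.97;0 0 0 0 0 -0.95;-10 -33 0 0 0 0;-10 -33 0 0 0 0;-10 -33 0 0 0 0;-10 -33 0 0 0 0;-10 -33 0 0 0 0' 0 20; python3 st.py
```

```text
time_s: 0.93
eef_pos: [265.1, 328.6, 231.0]
ee_rot: [-0.0, -0.063, 0.998, -0.0]
force: [1.5, -0.7, -0.0]
grip_width: -0.002
grip_force: 0.0
t 0.93 org -343.8 439.5 231.0 yawerr deg 0.04 F [ 1.5 -0.7 -0. ] g -0.002394762410544959
```

```bash

python3 -m inch '-10 -34 0 0 0 0;-10 -34 0 0 0 0;-10 -34 0 0 0 0;-10 -34 0 0 0 0;-10 -34 0 0 0 0;-10 -34 0 0 0 0;-10 -34 0 0 0 0;-10 -34 0 0 0 0;-10 -34 0 0 0 0;-10 -34 0 0 0 0' >/dev/null; python3 st.py
python3 -m inch '-9 -30 10 0 0 0;-9 -30 20 0 0 0;-9 -30 25 0 0 0;-9 -30 25 0 0 0;0 -20 25 0 0 0;0 0 25 0 0 0;0 0 20 0 0 0;0 0 10 0 0 0;0 0 0 0 0 0;0 0 0 0 0 0' >/dev/null; python3 st.py
```

```text
t 1.77 org -243.7 99.2 231.2 yawerr deg -0.02 F [ 0.2  0.2 -0.3] g 0.000585180377049804
t 2.6 org -207.4 -38.9 71.8 yawerr deg 0.02 F [ 0.2 -0.6  1.3] g 0.0006903998437100905
```

```bash

python3 -m inch '0 -12 15 0 0 0;0 -12 15 0 0 0;0 0 6 0 0 0;-10 0 0 0 0 0;-10 0 0 0 0 0;-10 0 0 0 0 0;-8 0 0 0 0 0;-8 0 0 0 0 0;-5 0 0 0 0 0;0 0 0 0 0 0' >/dev/null; python3 st.py
python3 -m inch '-6 0 0 0 0 0;-6 0 0 0 0 0;-6 0 0 0 0 0;-6 0 0 0 0 0;-5 0 0 0 0 0;-3 0 0 0 0 0;-3 0 0 0 0 0;-2 0 0 0 0 0;0 0 0 0 0 0;0 0 0 0 0 0' >/dev/null; python3 st.py
```

```text
t 3.43 org -155.7 -62.9 35.7 yawerr deg 0.04 F [-0.1  0.   0.2] g -0.00016385215680129762
t 4.27 org -119.3 -63.2 35.4 yawerr deg -0.0 F [ 0.1  0.8 -0.3] g 0.00016210216715811877
```

```bash

python3 -m inch '-2 0 0 0 0 0;-2 0 0 0 0 0;-2 0 0 0 0 0;-1 0 0 0 0 0;0 0 0 0 0 0;0 0 0 0 0 0;0 0 0 0 0 0;0 0 0 0 0 0;0 0 0 0 0 0;0 0 0 0 0 0' >/dev/null; python3 st.py
python3 - <<'E'
from h import *
b=snap('side','side1')['image'][:,:,::-1][170:260,190:320]
cv2.imwrite('pics/side1c.png',cv2.resize(b,None,fx=6,fy=6,interpolation=cv2.INTER_CUBIC))
E
```

```text
t 5.1 org -112.6 -62.9 35.3 yawerr deg 0.01 F [ 0.5 -0.8 -0.7] g 0.003292264940932335
```

View pics/side1c.png

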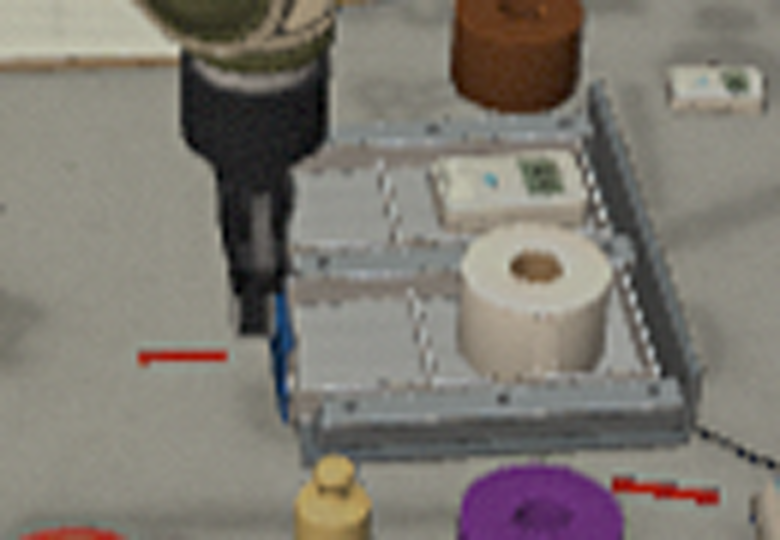

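The roll tray is almost home: its rear wall at about (640,330) is close to the back panel. I keep pushing in small steps until the stop shows in the force.

```bash

python3 -m inch '-0.5 0 0 0 0 0;-0.5 0 0 0 0 0;-0.5 0 0 0 0 0;-0.5 0 0 0 0 0;0 0 0 0 0 0;0 0 0 0 0 0;0 0 0 0 0 0;0 0 0 0 0 0;0 0 0 0 0 0;0 0 0 0 0 0' >/dev/null; python3 st.py
python3 -m inch '-0.5 0 0 0 0 0;-0.5 0 0 0 0 0;-0.5 0 0 0 0 0;-0.5 0 0 0 0 0;0 0 0 0 0 0;0 0 0 0 0 0;0 0 0 0 0 0;0 0 0 0 0 0;0 0 0 0 0 0;0 0 0 0 0 0' >/dev/null; python3 st.py
```

```text
t 5.98 org -110.7 -62.9 35.3 yawerr deg 0.01 F [-1.8  0.2  0.5] g -0.0024828662305583318
t 6.82 org -108.6 -63.0 35.3 yawerr deg -0.0 F [ 0.3 -0.5 -0.6] g 1.6121604988080036e-05
```

```bash

python3 -m inch '-0.5 0 0 0 0 0;-0.5 0 0 0 0 0;-0.5 0 0 0 0 0;0 0 0 0 0 0;0 0 0 0 0 0;0 0 0 0 0 0;0 0 0 0 0 0;0 0 0 0 0 0;0 0 0 0 0 0;0 0 0 0 0 0' >/dev/null; python3 st.py
python3 -m inch '-0.5 0 0 0 0 0;-0.5 0 0 0 0 0;-0.5 0 0 0 0 0;0 0 0 0 0 0;0 0 0 0 0 0;0 0 0 0 0 0;0 0 0 0 0 0;0 0 0 0 0 0;0 0 0 0 0 0;0 0 0 0 0 0' >/dev/null; python3 st.py
```

```text
t 7.65 org -108.0 -63.0 35.3 yawerr deg 0.01 F [-7.4 -0.5  3.1] g 0.0009520908182722707
t 8.48 org -108.0 -62.9 35.3 yawerr deg 0.03 F [-15.9  -2.4   9.1] g 0.0015426670354564004
```

The force rises at an unchanged position, so the roll tray is home. I back off and go over into the logger tray's pocket.

```bash

python3 -m inch '5 0 0 0 0 0;10 0 0 0 0 0;10 0 0 0 0 0;5 0 -15 0 0 0;0 0 -25 0 0 0;0 0 -25 0 0 0;0 10 -15 0 0 0;-5 20 0 0 0 0;-15 20 0 0 0 0;-15 20 0 0 0 0' >/dev/null; python3 st.py
python3 -m inch '-15 20 0 0 0 0;-15 20 0 0 0 0;-8 14 0 0 0 0;0 2 0 0 0 0;0 0 0 0 0 0;0 0 0 0 0 0;0 0 0 0 0 0;0 0 0 0 0 0;0 0 0 0 0 0;0 0 0 0 0 0' >/dev/null; python3 st.py
python3 - <<'E'
from h import *
b=snap('side','side2')['image'][:,:,::-1][170:260,190:320]
cv2.imwrite('pics/side2c.png',cv2.resize(b,None,fx=6,fy=6,interpolation=cv2.INTER_CUBIC))
E
```

```text
t 9.32 org -100.1 7.7 115.9 yawerr deg -0.05 F [-0.7 -0.3  0.5] g 0.00027369339253546375
t 10.15 org -62.8 62.6 115.4 yawerr deg -0.04 F [ 0.2 -0.   0. ] g -0.0005545561229253437
```

View pics/side2c.png

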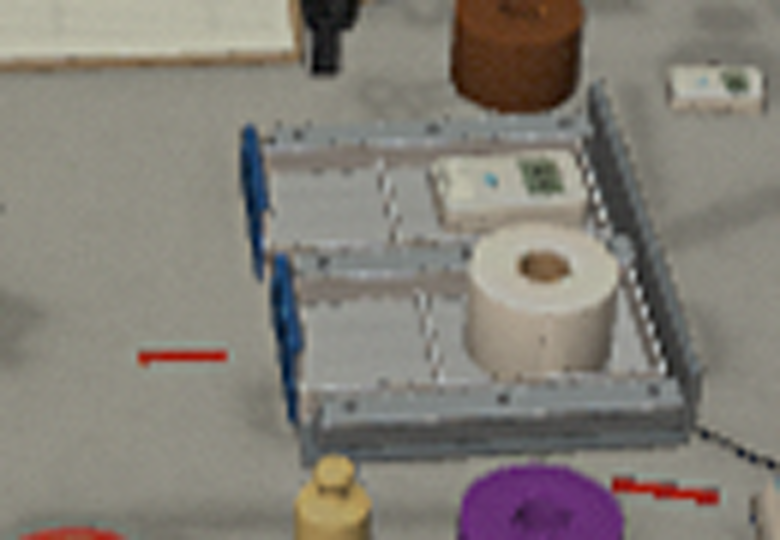

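The roll tray is home, with its lip at (287,330) and its rear wall against the back panel. The fingertips stand above the logger pocket. Next I go down and draw.

```bash

python3 -m inch '0 0 20 0 0 0;0 0 20 0 0 0;0 0 20 0 0 0;0 0 15 0 0 0;0 0 8 0 0 0;0 0 5 0 0 0;0 0 0 0 0 0;5 0 0 0 0 0;5 0 0 0 0 0;0 0 0 0 0 0' >/dev/null; python3 st.py
python3 -m inch '5 0 0 0 0 0;5 0 0 0 0 0;4 0 0 0 0 0;4 0 0 0 0 0;6 0 0 0 0 0;8 0 0 0 0 0;8 0 0 0 0 0;8 0 0 0 0 0;6 0 0 0 0 0;4 0 0 0 0 0' >/dev/null; python3 st.py
```

```text
t 11.03 org -73.3 63.0 28.1 yawerr deg -0.0 F [-1.2 -0.7 -0.8] g -0.001364148962454282
t 11.87 org -131.4 63.0 27.4 yawerr deg -0.0 F [2.5 0.3 1.3] g -0.0008473123265164117
```

Drag of about 2.5 N: the tray is following.

```bash

python3 -m inch '6 0 0 0 0 0;7 0 0 0 0 0;7 0 0 0 0 0;6 0 0 0 0 0;6 0 0 0 0 0;5 0 0 0 0 0;4 0 0 0 0 0;3 0 0 0 0 0;2 0 0 0 0 0;0 0 0 0 0 0' >/dev/null; python3 st.py
python3 -m inch '1 0 0 0 0 0;1 0 0 0 0 0;1 0 0 0 0 0;0.5 0 0 0 0 0;0.5 0 0 0 0 0;0 0 0 0 0 0;0 0 0 0 0 0;0 0 0 0 0 0;0 0 0 0 0 0;0 0 0 0 0 0' >/dev/null; python3 st.py
```

```text
t 12.7 org -177.3 63.3 27.1 yawerr deg -0.0 F [-0.4  1.2  0.7] g 0.001692796538025536
t 13.53 org -178.6 63.2 27.3 yawerr deg -0.04 F [ 14.6   5.6 -10.4] g 4.27339227384672e-05
```

```bash

python3 -m inch '0.5 0 0 0 0 0;0.5 0 0 0 0 0;0 0 0 0 0 0;0 0 0 0 0 0;0 0 0 0 0 0;0 0 0 0 0 0;0 0 0 0 0 0;0 0 0 0 0 0;0 0 0 0 0 0;0 0 0 0 0 0' >/dev/null; python3 st.py
python3 -m inch '-4 0 0 0 0 0;-5 0 0 0 0 0;-5 0 0 0 0 0;0 0 0 0 0 0;0 0 -15 0 0 0;0 0 -25 0 0 0;0 0 -25 0 0 0;0 0 -25 0 0 0;0 0 -25 0 0 0;0 0 -25 0 0 0' >/dev/null; python3 st.py
python3 -m inch '20 0 -10 0 0 0;30 0 0 0 0 0;30 0 0 0 0 0;20 0 0 0 0 0;10 0 0 0 0 0;0 0 0 0 0 0;0 0 0 0 0 0;0 0 0 0 0 0;0 0 0 0 0 0;0 0 0 0 0 0' >/dev/null; python3 st.py
python3 - <<'E'
from h import *
b=snap('side','side3')['image'][:,:,::-1][165:265,170:320]
t=snap('top','top3')['image'][:,:,::-1]
cv2.imwrite('pics/side3c.png',cv2.resize(b,None,fx=5,fy=5,interpolation=cv2.INTER_CUBIC))
E
```

```text
t 14.37 org -178.6 63.1 27.4 yawerr deg -0.06 F [ 19.4   7.5 -14.5] g 6.29589893597272e-06
t 15.2 org -168.1 63.2 168.5 yawerr deg 0.0 F [ 1.   0.1 -0.5] g -0.005763110807731692
t 16.03 org -277.1 63.0 177.1 yawerr deg 0.03 F [-0.4 -0.4 -0.2] g 0.0008475614474372507
```

View pics/side3c.png

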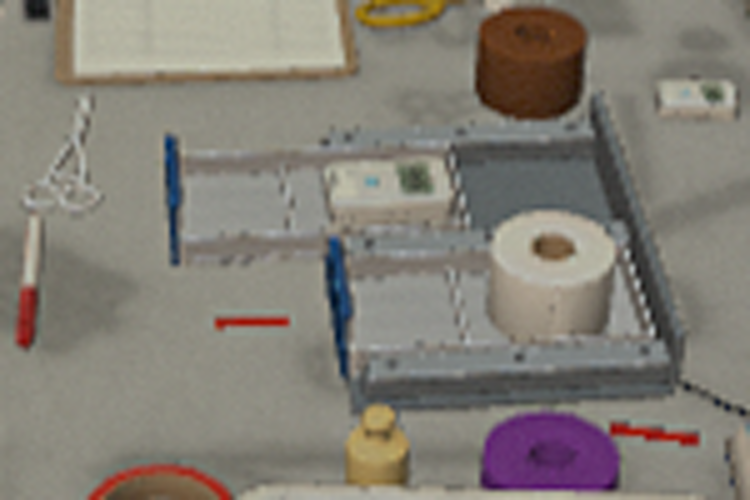

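The logger tray is out at its stop (lip at (172,200)) with the logger lying in it. The roll tray is home (lip at (340,310)), the bench things are where they were, and the gripper is clear.

```bash
python3 -c "
from rig import ctrl
print(ctrl.finish_job())"
```

```text
the job is handed in; nothing more can be done
None
```

The label-roll tray is pushed fully home and the logger tray is drawn out to its end stop, both confirmed by force rising at an unchanged position; the logger lies in its tray, and the job was handed in at about 16 s (no verdict returned).

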